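# Dress the counter sign: slide the topic panel in, hang the sub-topic tag

## Task

Take the topic panel that has a wire loop under it out of the storage rack and slide it down into the grooves of the counter sign stand's two posts until it is fully home. Then take the small tag off its hanger and hang it by its hook from the wire loop under the panel, leaving it hanging freely and still. Leave the spare panel, the books, the pen cup and the stamp alone.

Things in the scene. Friction and masses are not known exactly. Their poses are not given: they have to be found in the camera images.
- sign_stand: Fixed sign stand: dark steel base 140 x 200 x 12 mm with two aluminium posts, each 18 mm in x, 14 mm in y (|y| 69 to 83 mm), 221 mm tall. From 150 mm up each has a groove facing the other post: 11 mm wide in x, back at |y| = 77 mm, open on top, closed below. Only air between the posts. Origin: middle of the base's underside; +x (face normal) points away from the robot, 20 to 43 degrees left of straight ahead, y post to post.
- slot_seat (a point): Point of the sign stand midway between its posts at the height of the groove floors, 150 mm above the table; axes as the stand's (x across the grooves, y post to post, z up). The straight grooves reach from here up 60 mm; above them a flared mouth, 11 mm high and about 18 mm wide at the top, ends 71 mm above here; the panel's loop must go over or between the posts on the way in.
- panel_center (a point): Centre of the topic panel: loose plain plywood plate 9 mm thick (own x), 150 mm wide (own y), 90 mm tall (own z), 0.1 kg, pale book sign on both faces, wire loop under the lower edge. Starts upright in a slot of the rack. Either face may go to the front. When home, its lower edge rests on both groove floors, so the centre is 45 mm above slot_seat.
- panel_loop (a point): Middle of the horizontal bar of the topic panel's wire loop, 77 mm below the panel's centre, 32 mm below its lower edge. Steel wire 5 mm thick in the plane of the panel: a bar 56 mm long along own y, its ends rising to the panel. The window between bar and panel is 29 mm high. Axes as the panel's.
- panel: The same topic panel; origin at the plate's centre, axes as panel_center.
- tag_center (a point): Centre of the plate of the sub-topic tag: loose plywood 8 mm thick (own x), 56 mm wide (own y), 60 mm tall (own z), 0.05 kg, stiff wire hook on its top edge. Hangs upright from the hanger's bar, up to 13 mm from its middle, own +x away from the robot. Best gripped across its width, 10 mm above the middle, hand leaning 40 to 45 degrees back to own -x: the panel stands above where it must hang.
- tag_hook (a point): Where a bar sits inside the tag's hook: 58 mm above the plate's centre. 4 mm wire bent in own x-z plane, 18 mm wide inside; stem passes on the -x side, top 65 mm above the plate's centre, tip on the +x side (away from the robot), its end 46 mm above the plate's centre. To go on or off a 5 mm bar sideways the tag must be over 15 mm higher than where it hangs; in the panel's loop, under 25 mm higher.
- tag: The same tag; origin at the plate's centre, axes as tag_center.
- hanger_bar (a point): Middle of the bar of the fixed tag hanger, 170 mm above the table. 5 mm steel rod: bar 110 mm along own y, ends going 55 mm back (own +x, away from the robot), then down to a wooden base 12 mm high, 140 mm wide, from 15 mm in front of the bar to 85 mm behind. Nothing above the bar. Stands right of the sign stand.
- rack: Fixed wooden storage rack, 180 mm in own x (away from the robot within 12 degrees), 130 mm in y; origin under its middle. Two combs (at x = +60 and -60 mm) with 11 mm slots at y = +37.5 and -37.5 mm hold panels on edge, faces to +-y, lower edges 60 mm above the table, teeth 30 mm higher; the loop hangs free between the combs. Lift a panel straight up over 70 mm to take it out.
- spare_center (a point): Centre of the spare panel: like the topic panel but only 55 mm tall and with no loop, in the rack's other slot, 75 mm from the topic panel. Leave it there.
- books: Two books lying stacked, 110 x 170 x 50 mm, loose, nearer to the robot than the stand; origin under the middle. Leave alone.
- pen_cup: Dark steel pen cup, 72 mm across, 95 mm high, loose, beyond the stand; origin under the middle. Leave alone.
- stamp: Small wooden hand stamp, 28 mm across, 64 mm high, standing loose between the robot and the sign stand, left; origin under the middle. Leave alone.
Not all that is in view belongs to the job. There is more than one size of the panel; the job needs the middle-sized.

How it is judged:
By the outcome, as a careful person would: the job done as asked, in the order asked, and still so for the second after the job is handed in, with the robot touching nothing.
It also fails if it takes over 72 s, if anything falls off the work surface, if the arm or the gripper's body presses on something with over 40 N, if the wrist force passes 120 N, or if a joint passes its speed limit or range.

## Robot

A 7-joint arm with a two-finger parallel gripper is mounted at the origin on the work surface. World frame = base frame: x ahead of the robot, y to its left, z up, the work surface at z = 0. Lengths are in m, angles in rad, forces in N, time in s.
With the tool pointing down it reaches from about 0.4 to 0.85 m from the base axis. Payload 10.4 kg.
Tool frame: the origin (TCP) lies between the finger pads; the fingertips stand 22 mm ahead of it and the grasp point (between the pads) lies 3 mm ahead of it (r.nose_length is the distance from the TCP to the fingertips, in m); z points along the fingers, y is the line along which they close (so a half turn about z gives the same grasp; the last joint's range is limited). The gripper opens to 87 mm and grips with 3 to 60 N. Pads are 19 mm wide; open, the fingers measure 117 mm over their backs; the gripper's body (75 mm by 190 mm) begins 51 mm behind the grasp point.
Start: joints at [1.142, 0.332, -0.065, 1.46, 0.022, 1.35, -0.088], TCP at [0.247, -0.574, 0.245] pointing down, gripper open.
Joint ranges: [-2.6, 2.6], [-0.5, 2.12], [-1.47, 1.34], [0.16, 2.42], [-1.27, 4.41], [0.06, 2.06], [-2.6, 2.6]. Speed limits (rad/s): [2.22, 2.22, 2.79, 2.79, 3.14, 3.14, 3.14].

## Interface

Orientations are given as a unit quaternion [x, y, z, w].
In Python, from bench import readout, cams, r gives the robot as it stands. The module is installed in compiled form; this text tells all that it offers.
- The arm moves only by the tool step_arm, never from a script. Its argument "deltas" is a list that holds one entry, the list of rows, each a list of 7 numbers: the turn, a rotation vector about the tool's x, y, z in rad, then the shift along the tool's x, y, z in m, then the opening in per cent of the stroke, from 0 (shut) to 100 (fully open). A call has 1 to 20 rows; each row is the pose to reach, as a shift and turn from the pose commanded when the call began, along the tool's axes at that moment; what a row does not reach only later rows make up. A row lasts 1/8 s, in which the tool goes at most 62.5 mm and 10.7 degrees, less where a joint would pass 70% of its speed; a pose out of reach is approached as far as the arm can. A call with a gripper value outside its range is refused whole. The fingers move at their own pace and stop on an object; "squeeze" is the grip in N (left out, the last holds). Time passes only in rows, so rows that repeat a pose let the fingers close. It gives the time, the measured TCP pose, the force, the opening and the grip force at its end, in the units of the state.
- readout.read_state(): the state, without advancing time (a new reading comes with each control period).
- cams.camera(name): name is "side" or "top"; returns a dict with "img" (384x512x3 uint8, red, green, blue), "fx", "fy", "cx", "cy" (pixels), "origin" and "rotation" of the camera in the world. Camera axes: x right, y up, looking along -z (the intrinsics and any distortion apply to the point x, -y, -z); pixel columns grow to the right and rows downward; lengths in m; the calibration is good to about 2 mm. A picture is of the moment at which its call begins. There is no depth.
- r.close_job(): hands the job in; it is judged then, once.
The state is a dict: "time": time; "joint_positions": joint angles; "joint_vel": joint speeds; "joint_torque": joint torques, N m; "ee_pos": TCP position; "eef_rot": TCP orientation; "ft_force": force on the tool from outside, world axes, zero at the start; "torque": the same for the moment, N m; "width": finger opening in m; "grip_force": force on a finger pad.
Only numpy, scipy, OpenCV 4.12 (cv2) and the standard library are available. Lean on these libraries where they do the work, as an engineer would, in place of code of your own. Each camera call takes 0.05 s, during which the arm holds its last target. There are 200 camera calls.

## Working session

There is one attempt and no reset: what is moved stays moved. The work goes in short steps, Python scripts to look and compute and a tool call to move; the robot and the scene stay as the last step left them, time stands still between calls to the robot, and variables do not carry over. Pictures are saved under pics/ and viewed, at most 10 in all, crops included, and the job is handed in when it is done.

Besides the shell and the picture viewer there is one more tool, called after "Request:" as name(argument=value, ...), one argument or row to a line, values as JSON. step_arm: Moves the arm, as the interface text tells. Its arguments: {"type":"object","properties":{"deltas":{"type":"array"},"squeeze":{"type":"number"}},"required":["deltas"]}

```bash
mkdir -p pics; python3 - <<'E'
from bench import readout,cams,r
import cv2,numpy as np
s=readout.read_state();print(s['time'],s['ee_pos'],s['eef_rot'],s['width'])
for n in('side','top'):
    c=cams.camera(n);print(n,{k:(np.round(v,4).tolist() if k!='img' else 0) for k,v in c.items()})
    cv2.imwrite(f'pics/{n}0.png',cv2.resize(c['img'][:,:,::-1],(800,600),interpolation=cv2.INTER_CUBIC))
    np.save(f'{n}0.npy',c['img'])
E
```

```text
0.0 [ 0.24658263 -0.5739114   0.24376159] [ 9.79482214e-01  2.01529304e-01 -1.84333780e-04 -7.05469388e-04] 0.08695439621327915
side {'img': 0, 'fx': 447.4825, 'fy': 447.4825, 'cx': 255.7989, 'cy': 191.9021, 'origin': [0.4466, 1.046, 0.8721], 'rotation': [-0.0212, 0.4361, 0.899, -0.0354]}
top {'img': 0, 'fx': 426.3322, 'fy': 426.3322, 'cx': 255.8914, 'cy': 188.6767, 'origin': [0.2479, 0.1033, 1.3834], 'rotation': [0.0776, -0.0741, -0.6677, 0.7366]}
```

View pics/side0.png

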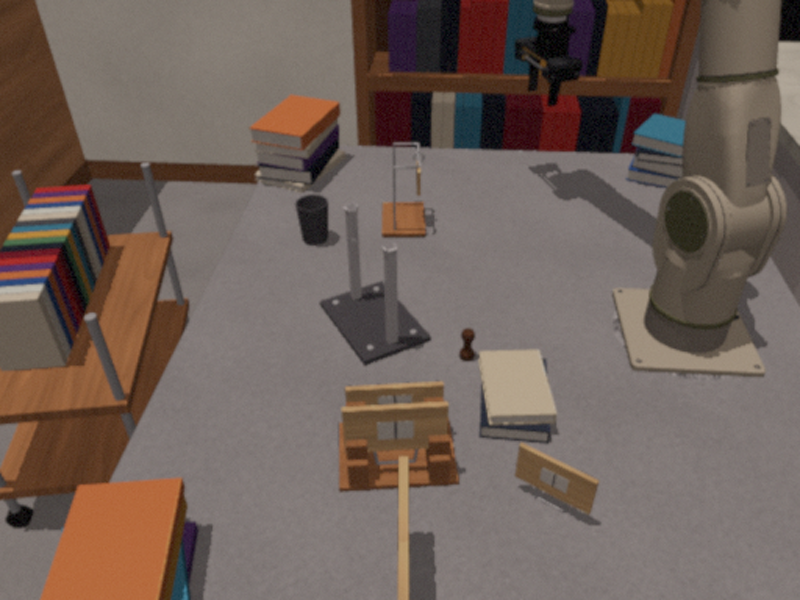

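View pics/top0.png

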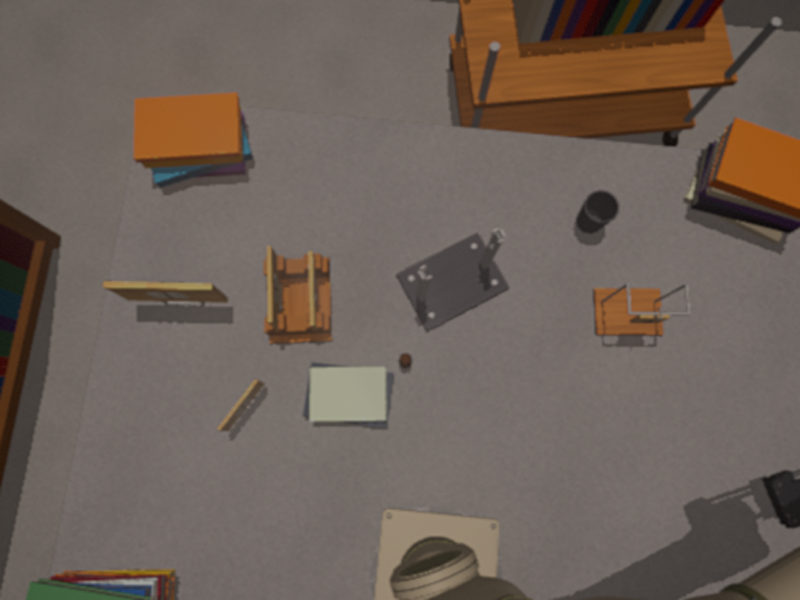

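```bash
python3 - <<'E'
import cv2,numpy as np
a=np.load('side0.npy');b=np.load('top0.npy')
f=lambda im,x,y,w,h,k:cv2.resize(im[y:y+h,x:x+w,::-1],(w*k,h*k),interpolation=cv2.INTER_CUBIC)
# side rack crop 100x75 at (205,238); top rack crop at (160,150)
o=np.hstack([f(a,210,238,90,80,4),f(b,160,150,60,80,4)])
o2=np.hstack([f(a,230,85,50,70,4),f(a,200,125,80,110,4)[:280],f(b,375,175,70,70,4)])
h=np.zeros((600,800,3),np.uint8);h[:320,:o.shape[1]]=o;h[320:600,:o2.shape[1]]=o2
cv2.imwrite('pics/crop1.png',h)
E
```

```text
(no output)
```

View pics/crop1.png

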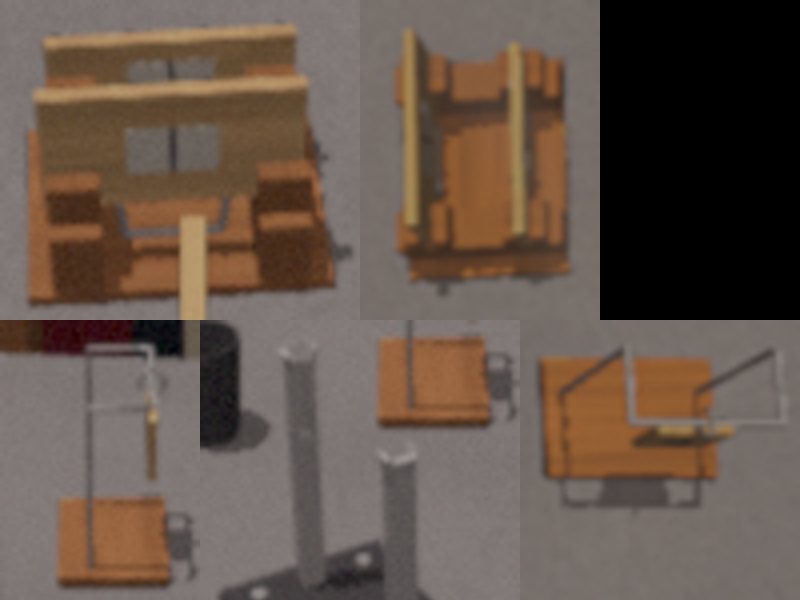

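```bash
cat > h.py <<'E'
import numpy as np,cv2
from scipy.spatial.transform import Rotation as R
C={'side':dict(f=447.4825,cx=255.7989,cy=191.9021,o=np.array([0.4466,1.046,0.8721]),q=[-0.0212,0.4361,0.899,-0.0354]),
'top':dict(f=426.3322,cx=255.8914,cy=188.6767,o=np.array([0.2479,0.1033,1.3834]),q=[0.0776,-0.0741,-0.6677,0.7366])}
def ray(n,u,v):
    c=C[n];d=R.from_quat(c['q']).apply([(u-c['cx'])/c['f'],-(v-c['cy'])/c['f'],-1.]);return c['o'],d
def onz(n,u,v,z):
    o,d=ray(n,u,v);return o+d*(z-o[2])/d[2]
def tri(p,q):
    o1,d1=ray('side',*p);o2,d2=ray('top',*q)
    A=np.stack([d1,-d2],1);t=np.linalg.lstsq(A,o2-o1,rcond=None)[0]
    a=o1+d1*t[0];b=o2+d2*t[1];return (a+b)/2,np.linalg.norm(a-b)
def proj(n,P):
    c=C[n];p=R.from_quat(c['q']).inv().apply(np.asarray(P)-c['o']);return np.stack([c['cx']-c['f']*p[...,0]/p[...,2],c['cy']+c['f']*p[...,1]/p[...,2]],-1)
def cr(X,Y,x0,y0,k=4): return ((X+.5)/k-.5+x0,(Y+.5)/k-.5+y0)
E
python3 - <<'E'
from h import *
np.set_printoptions(precision=4,suppress=True)
a=np.load('side0.npy');b=np.load('top0.npy')
S=lambda X,Y:cr(X,Y,210,238); T=lambda X,Y:cr(X-360,Y,160,150)
print('panel top edge ends z~.15')
for p,q in(((37,96),(411,228)),((306,84),(409,32))):
    print(tri(S(*p),T(*q)),onz('side',*S(*p),.15),onz('top',*T(*q),.15))
print('spare top z~.115')
for p,q in(((46,43),(518,234)),((295,30),(514,44))):
    print(onz('side',*S(*p),.115),onz('top',*T(*q),.115))
print('loop bar ends z~.028'); print(onz('side',*S(127,233),.028),onz('side',*S(221,231),.028))
# stand base
for n,im,box in(('side',a,(200,175,280,235)),('top',b,(250,145,330,215))):
    x0,y0,x1,y1=box; s=im[y0:y1,x0:x1].astype(int).max(2); m=(s<75).astype(np.uint8)
    m=cv2.morphologyEx(m,cv2.MORPH_OPEN,np.ones((2,2),np.uint8))
    c=max(cv2.findContours(m,0,2)[0],key=cv2.contourArea).reshape(-1,2)+[x0,y0]
    w=np.array([onz(n,*p,.012)[:2] for p in c],np.float32)
    print(n,cv2.contourArea(c),cv2.minAreaRect(w))
print('post tops')
for p,q in(((350,206),(498,235)),((390,248),(424,271))):
    k=lambda z:((z[0]+.5)*.64-.5,(z[1]+.5)*.64-.5)
    print(tri(k(p),k(q)),onz('side',*k(p),.221),onz('top',*k(q),.221))
S=lambda X,Y:cr(X,Y-320,230,85);T=lambda X,Y:cr(X-520,Y-320,375,175)
print('hanger ends(top)',onz('top',*T(632,421),.17),onz('top',*T(783,421),.17),'side', onz('side',*S(153,348),.17),onz('side',*S(153,405),.17))
print('tag plate top', onz('top',*T(656,432),.142),onz('top',*T(733,430),.142), tri(S(152,410),T(656,432)))
E
```

```text
panel top edge ends z~.15
(array([0.5167, 0.3708, 0.1274]), np.float64(0.14710253573205445)) [0.5872 0.3833 0.15  ] [0.4389 0.3611 0.15  ]
(array([0.5052, 0.3837, 0.2016]), np.float64(0.13364653858927616)) [0.4414 0.3634 0.15  ] [0.5868 0.3833 0.15  ]
spare top z~.115
[0.5949 0.309  0.115 ] [0.4476 0.2876 0.115 ]
[0.4489 0.2873 0.115 ] [0.5948 0.3094 0.115 ]
loop bar ends z~.028
[0.5421 0.3753 0.028 ] [0.487  0.3696 0.028 ]
side 1549.0 ((0.5839370489120483, 0.030646607279777527), (0.13801556825637817, 0.2047780454158783), 33.37587356567383)
top 212.0 ((0.6283353567123413, -0.0541420578956604), (0.039220649749040604, 0.12286871671676636), 87.69447326660156)
post tops
(array([ 0.6313, -0.0452,  0.2213]), np.float64(0.0020651480693844025)) [ 0.6324 -0.0463  0.221 ] [ 0.6303 -0.0451  0.221 ]
(array([0.5484, 0.0832, 0.2207]), np.float64(0.002295479382291024)) [0.5472 0.0842 0.221 ] [0.5495 0.0831 0.221 ]
hanger ends(top) [ 0.521  -0.3046  0.17  ] [ 0.5319 -0.4139  0.17  ] side [ 0.5294 -0.4172  0.17  ] [ 0.5228 -0.3095  0.17  ]
tag plate top [ 0.5208 -0.332   0.142 ] [ 0.5279 -0.3889  0.142 ] (array([ 0.5214, -0.328 ,  0.1547]), np.float64(0.006690077640698607))
```

```bash
cat >> h.py <<'E'
def down(th): return R.from_euler('z',th,degrees=True)*R.from_euler('x',180,degrees=True)
def plan(*wps):
    "wps: (pos, Rotation) world -> delta in current tool frame"
    from bench import readout
    s=readout.read_state();p=s['ee_pos'];Q=R.from_quat(s['eef_rot'])
    print('t',s['time'],'p',np.round(p,4),'q',np.round(s['joint_positions'],2),'F',np.round(s['ft_force'],1),'w',round(s['width'],4),'g',round(s['grip_force'],1),'yaw',np.round(np.degrees(np.arctan2(*Q.as_matrix()[1::-1,0])),2))
    for P,q in wps: print(np.round((Q.inv()*q).as_rotvec(),3).tolist(),np.round(Q.inv().apply(np.array(P)-p),4).tolist())
E
python3 - <<'E'
from h import *
plan(((.5,0,.45),down(105)),((.5136,.373,.30),down(188.2)),((.5136,.373,.25),down(188.2)))
k=lambda z:((z[0]+.5)*.64-.5,(z[1]+.5)*.64-.5)
w=[onz('top',*k(z),.012)[:2] for z in((397,276),(480,234),(508,287),(428,330))];print(w,np.mean(w,0))
w=[onz('side',*k(z),.012)[:2] for z in((321,303),(383,283),(429,333),(366,355))];print(w,np.mean(w,0))
E
```

```text
t 0.1 p [ 0.2466 -0.574   0.2438] q [ 1.14  0.33 -0.06  1.46  0.02  1.35 -0.09] F [-0.5 -0.6 -0. ] w 0.0869 g 0.0 yaw 23.25
[-0.001, -0.001, -1.427] [0.4594, -0.4276, -0.2057]
[-0.0, -0.002, -2.879] [0.6192, -0.7647, -0.0553]
[-0.0, -0.002, -2.879] [0.6192, -0.7646, -0.0053]
[array([0.58720851, 0.13547001]), array([ 0.69746498, -0.03310523]), array([ 0.58652495, -0.10047832]), array([0.47823804, 0.05979316])] [0.58735912 0.01541991]
[array([ 0.69771388, -0.02117383]), array([ 0.58189396, -0.09582504]), array([0.48001063, 0.053562  ]), array([0.59060107, 0.12259944])] [0.58755489 0.01479064]
```

Request:
step_arm(
  deltas=[
    [[0,0,-0.2,0.05,-0.05,-0.1,60],[0,0,-0.4,0.15,-0.15,-0.206,60],[0,0,-1.427,0.459,-0.428,-0.206,60],[0,0,-1.427,0.459,-0.428,-0.206,60],[0,0,-1.427,0.459,-0.428,-0.206,60],[0,0,-1.427,0.459,-0.428,-0.206,60],[0,0,-1.427,0.459,-0.428,-0.206,60],[0,0,-1.427,0.459,-0.428,-0.206,60],[0,0,-1.427,0.459,-0.428,-0.206,60],[0,0,-2.0,0.619,-0.765,-0.056,60],[0,0,-2.2,0.619,-0.765,-0.056,60],[0,0,-2.4,0.619,-0.765,-0.056,60],[0,0,-2.879,0.619,-0.765,-0.056,60],[0,0,-2.879,0.619,-0.765,-0.056,60],[0,0,-2.879,0.619,-0.765,-0.056,60],[0,0,-2.879,0.619,-0.765,-0.056,60],[0,0,-2.879,0.619,-0.765,-0.056,60],[0,0,-2.879,0.619,-0.765,-0.056,60],[0,0,-2.879,0.619,-0.765,-0.056,60],[0,0,-2.879,0.619,-0.765,-0.056,60]],
  ],
)

```text
time: 2.6
ee_pos: [0.5143, 0.3716, 0.3012]
eef_rot: [-0.07, 0.998, -0.0, 0.001]
ft_force: [0.4, -0.2, 0.7]
width: 0.0522
grip_force: 0.0
```

```bash
python3 - <<'E'
from h import *
plan(((.5136,.373,.20),down(188.2)),((.5136,.373,.133),down(188.2)))
E
```

```text
t 2.6 p [0.5143 0.3716 0.3012] q [-0.02  0.5  -0.99  1.31  0.42  1.55  0.75] F [ 0.4 -0.2  0.7] w 0.0522 g 0.0 yaw -171.96
[-0.001, 0.001, -0.003] [0.0006, 0.0016, 0.1012]
[-0.001, 0.001, -0.003] [0.0007, 0.0016, 0.1682]
```

Request:
step_arm(
  deltas=[
    [[0,0,-0.003,0.0006,0.0016,0.05,60],[0,0,-0.003,0.0006,0.0016,0.1,60],[0,0,-0.003,0.0006,0.0016,0.14,60],[0,0,-0.003,0.0006,0.0016,0.168,60],[0,0,-0.003,0.0006,0.0016,0.168,60],[0,0,-0.003,0.0006,0.0016,0.168,0],[0,0,-0.003,0.0006,0.0016,0.168,0],[0,0,-0.003,0.0006,0.0016,0.168,0],[0,0,-0.003,0.0006,0.0016,0.168,0],[0,0,-0.003,0.0006,0.0016,0.168,0],[0,0,-0.003,0.0006,0.0016,0.168,0]],
  ],
  squeeze=30,
)

```text
time: 3.98
ee_pos: [0.513, 0.3731, 0.1325]
eef_rot: [-0.073, 0.997, -0.001, -0.0]
ft_force: [-0.5, -4.6, 4.4]
width: 0.0088
grip_force: 29.9
```

```bash
python3 - <<'E'
from h import *
plan(((.5136,.373,.30),down(188.2)),((.54,.20,.35),down(160)),((.589,.017,.35),down(123)))
E
```

```text
t 3.975 p [0.513  0.3731 0.1325] q [-0.03  0.62 -0.93  1.53  0.51  1.26  0.68] F [-0.5 -4.6  4.4] w 0.0088 g 29.9 yaw -171.67
[-0.003, -0.0, 0.002] [-0.0005, -0.0007, -0.1675]
[-0.003, 0.0, 0.494] [-0.0015, -0.1758, -0.2171]
[-0.002, 0.001, 1.14] [-0.0235, -0.364, -0.2166]
```

Request:
step_arm(
  deltas=[
    [[0,0,0,0,0,-0.03,0],[0,0,0,0,0,-0.07,0],[0,0,0,0,0,-0.12,0],[0,0,0,0,0,-0.17,0],[0,0,0.15,-0.001,-0.03,-0.2266,0],[0,0,0.3,-0.001,-0.08,-0.2266,0],[0,0,0.45,-0.002,-0.13,-0.2266,0],[0,0,0.6,-0.005,-0.18,-0.2266,0],[0,0,0.75,-0.01,-0.23,-0.2266,0],[0,0,0.9,-0.015,-0.28,-0.2266,0],[0,0,1.05,-0.02,-0.33,-0.2266,0],[0,0,1.14,-0.0235,-0.364,-0.2266,0],[0,0,1.14,-0.0235,-0.364,-0.2266,0],[0,0,1.14,-0.0235,-0.364,-0.2266,0],[0,0,1.14,-0.0235,-0.364,-0.2266,0],[0,0,1.14,-0.0235,-0.364,-0.2266,0]],
  ],
)

```text
time: 5.98
ee_pos: [0.5888, 0.0189, 0.3593]
eef_rot: [0.476, 0.88, 0.0, 0.0]
ft_force: [0.2, 0.1, -1.4]
width: 0.0088
grip_force: 30.0
```

```bash
python3 - <<'E'
from h import *
from bench import cams
plan(((.589,.017,.35),down(123)))
o=[]
for n,(x,y,w,h) in(('side',(180,60,130,190)),('top',(220,110,130,120))):
    im=cams.camera(n)['img'];np.save(n+'1.npy',im)
    o.append(cv2.resize(im[y:y+h,x:x+w,::-1],(w*3,h*3),interpolation=cv2.INTER_CUBIC))
c=np.zeros((570,780,3),np.uint8);c[:,:390]=o[0];c[:360,390:]=o[1];cv2.imwrite('pics/c2.png',c)
E
```

```text
t 5.975 p [0.5888 0.0189 0.3593] q [ 0.47  0.3  -0.74  1.33  0.2   1.58  0.33] F [ 0.2  0.1 -1.4] w 0.0088 g 30.0 yaw 123.18
[0.0, 0.0, 0.003] [-0.0017, -0.0009, 0.0093]
```

View pics/c2.png

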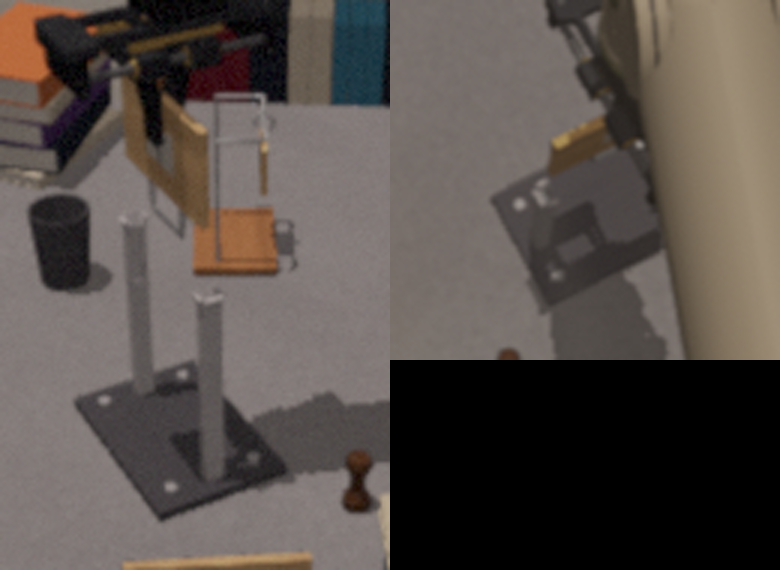

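```bash
python3 - <<'E'
from h import *
im=np.load('side1.npy')
p=np.array([.5888,.0189,.3593]);a=np.radians(33.18);X=np.array([np.cos(a),np.sin(a),0]);Y=np.array([-np.sin(a),np.cos(a),0]);Z=np.array([0,0,1.])
pc=p+Z*(-.0275)
x0,y0,k=210,75,8
img=cv2.resize(im[y0:y0+75,x0:x0+50,::-1],None,fx=k,fy=k,interpolation=cv2.INTER_CUBIC)
im2=cv2.resize(im[y0+52:y0+102,x0:x0+50,::-1],None,fx=k,fy=k,interpolation=cv2.INTER_CUBIC)
def dot(i,P,off,c):
    u=(proj('side',P)-off+.5)*k-.5; cv2.circle(i,tuple(int(round(t)) for t in u),3,c,-1)
for sy in(-1,1):
  for sz in(-1,1):
    for sx in(-1,1): dot(img,pc+X*sx*.0045+Y*sy*.075+Z*sz*.045,(x0,y0),(0,0,255))
b=np.radians(33);X=np.array([np.cos(b),np.sin(b),0]);Y=np.array([-np.sin(b),np.cos(b),0]);c=np.array([.5895,.0175,.221])
for sy in(-1,1):
  for q in((.009,.069),(-.009,.069),(.009,.083),(-.009,.083)): dot(im2,c+X*q[0]+Y*sy*q[1],(x0,y0+52),(0,255,0))
o=np.zeros((600,800,3),np.uint8);o[:,:400]=img;o[:400,400:]=im2
cv2.imwrite('pics/c3.png',o)
E
```

```text
(no output)
```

View pics/c3.png

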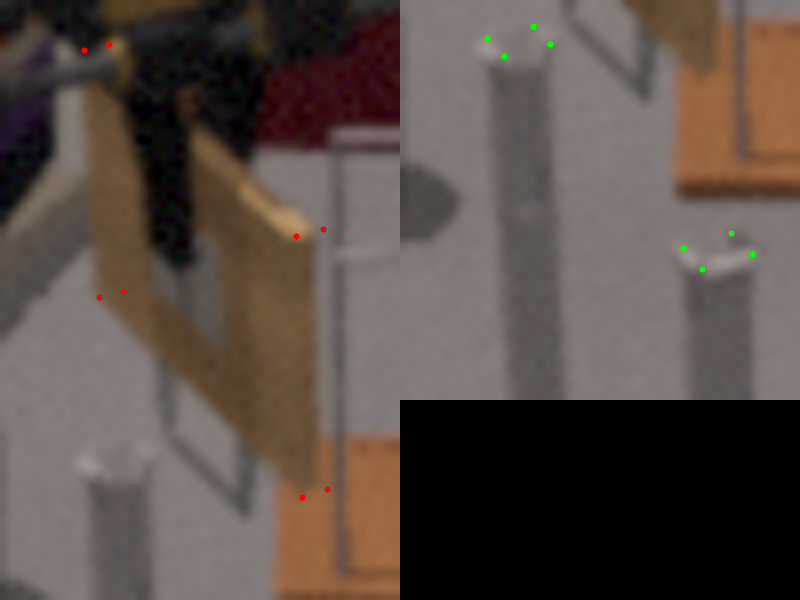

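Request:
step_arm(
  deltas=[
    [[0,0,0.003,-0.0016,0,0.03,0],[0,0,0.003,-0.0016,0,0.058,0],[0,0,0.003,-0.0016,0,0.058,0],[0,0,0.003,-0.0016,0,0.058,0]],
  ],
)

```text
time: 6.58
ee_pos: [0.5902, 0.0167, 0.3025]
eef_rot: [0.478, 0.878, 0.0, 0.001]
ft_force: [-0.4, 0.2, -0.7]
width: 0.0088
grip_force: 30.0
```

```bash
python3 - <<'E'
from h import *
from bench import cams
plan()
im=cams.camera('side')['img'].astype(np.float32)
for _ in range(5): im+=cams.camera('side')['img']
im=(im/6).astype(np.uint8)
np.save('side2.npy',im)
x0,y0,k=212,95,12
img=cv2.resize(im[y0:y0+50,x0:x0+50,::-1],None,fx=k,fy=k,interpolation=cv2.INTER_CUBIC)
cv2.imwrite('pics/c4.png',img)
E
```

```text
t 6.575 p [0.5902 0.0167 0.3025] q [ 0.48  0.31 -0.73  1.44  0.21  1.47  0.32] F [-0.4  0.2 -0.7] w 0.0088 g 30.0 yaw 122.9
```

View pics/c4.png

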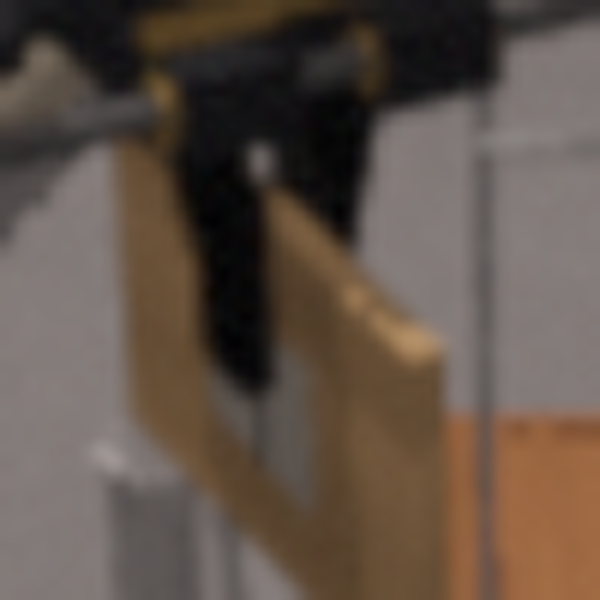

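```bash
python3 - <<'E'
from h import *
from scipy.ndimage import gaussian_filter1d as g
im=np.load('side2.npy').astype(float)
p=np.array([.5902,.0167,.3025]);
def ax(d):
    a=np.radians(d);return np.array([np.cos(a),np.sin(a),0]),np.array([-np.sin(a),np.cos(a),0])
Z=np.array([0,0,1.]);X,Y=ax(32.9);c=p+Z*-.0275
def edge(row,u0,ch):
    l=g(im[row-1:row+2,:,ch].mean(0),.8);d=np.abs(np.gradient(l));i=int(round(u0))
    j=max(range(i-4,i+5),key=lambda t:d[t]);a,b,e=d[j-1:j+2];return round(j+.5*(a-e)/(a-2*b+e),2)
def pred(P0,row): # vertical line through P0: find u at row
    z=np.linspace(-.1,.1,401);q=proj('side',P0+Z*z[:,None]);return np.interp(row,q[::-1,1],q[::-1,0])
for row in(126,130,134,138,142):
    u=pred(c-X*.0045+Y*.075,row);print('near right',row,round(u,2),[edge(row,u,k) for k in(0,2)])
for row in(112,118,122,126):
    u=pred(c+X*.0045-Y*.075,row);print('far left',row,round(u,2),[edge(row,u,k) for k in(0,2)])
X,Y=ax(33);s=np.array([.5895,.0175,.2])
for row in(155,160,165,175,185):
    for nm,q in(('nearL',X*.009+Y*.069),('nearR',-X*.009+Y*.083)):
        u=pred(s+q,row);print(nm,row,round(u,2),edge(row,u,1))
for row in(145,150,160):
    for nm,q in(('farL',X*.009-Y*.083),('farR',-X*.009-Y*.069)):
        u=pred(s+q,row);print(nm,row,round(u,2),edge(row,u,1))
for q in((.028),(-.028)):
    print('loop',proj('side',c+Y*q-Z*.077))
v=im[140:156,224:240].mean(2);print(v.astype(int))
cv2.imwrite('pics/c5.png',cv2.resize(im[120:170,212:262,::-1].astype(np.uint8),None,fx=12,fy=12,interpolation=cv2.INTER_CUBIC))
E
```

```text
near right 126 249.7 [np.float64(253.25), np.float64(248.47)]
near right 130 249.77 [np.float64(248.41), np.float64(248.76)]
near right 134 249.84 [np.float64(253.17), np.float64(250.79)]
near right 138 249.92 [np.float64(253.24), np.float64(250.67)]
near right 142 249.99 [np.float64(248.77), np.float64(249.89)]
far left 112 221.69 [np.float64(226.81), np.float64(221.31)]
far left 118 222.05 [np.float64(221.67), np.float64(221.77)]
far left 122 222.3 [np.float64(221.92), np.float64(222.0)]
far left 126 222.54 [np.float64(222.18), np.float64(222.2)]
nearL 155 244.82 241.39
nearR 155 253.46 248.89
nearL 160 244.95 247.83
nearR 160 253.53 250.96
nearL 165 245.08 245.16
nearR 165 253.59 253.46
nearL 175 245.35 245.63
nearR 175 253.71 253.7
nearL 185 245.62 242.05
nearR 185 253.84 253.77
farL 145 221.33 221.19
farR 145 228.97 228.11
farL 150 221.65 221.4
farR 150 229.23 228.82
farL 160 222.29 222.12
farR 160 229.75 229.47
loop [240.88793    156.11500969]
loop [231.86483095 146.3730246 ]
[[ 87  89  85  84  98 112  99  91 105  95  77  72  67  66  64  64]
 [ 89  88  86  83  96 114 103  94 11
[... 269 characters left out ...]
 119 126 127 119 103  84  70]
 [ 87  88  87  88  92 112 109 114 109 117 125 127 126 119 105  82]
 [ 89  89  86  84  91 113 116 117 106 109 120 125 126 125 119  98]
 [ 89  88  87  81  90 114 123 118 105 100 111 121 125 124 123 108]
 [ 88  88  88  82  88 111 122 124 116 103 101 111 120 122 122 110]
 [ 89  89  88  83  87 107 120 123 123 114 101 100 109 119 121 111]
 [ 90  88  88  83  86 107 118 122 123 121 115 101  98 108 117 109]
 [ 92  93  96  91  90 106 119 122 124 124 122 109  95  97 107 102]
 [ 90  99 102  96  92 104 118 123 125 123 122 118 105  94  95  90]
 [ 89  95  96  93  90 102 116 123 123 121 121 123 118 104  93  80]
 [ 87  89  88  88  89 101 116 121 123 121 121 123 122 116  98  82]]
```

View pics/c5.png

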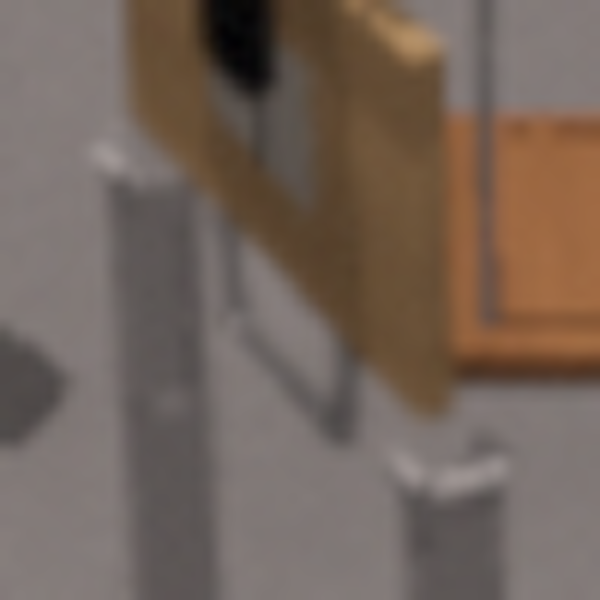

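Request:
step_arm(
  deltas=[
    [[0,0,-0.002,0.0015,-0.0005,0.003,0],[0,0,-0.002,0.0015,-0.0005,0.006,0],[0,0,-0.002,0.0015,-0.0005,0.009,0],[0,0,-0.002,0.0015,-0.0005,0.011,0],[0,0,-0.002,0.0015,-0.0005,0.013,0],[0,0,-0.002,0.0015,-0.0005,0.013,0]],
  ],
)

```text
time: 7.62
ee_pos: [0.5885, 0.0174, 0.288]
eef_rot: [0.477, 0.879, -0.0, -0.0]
ft_force: [0.1, -0.2, -1.1]
width: 0.0089
grip_force: 30.0
```

Request:
step_arm(
  deltas=[
    [[0,0,0,0,0,0.003,0],[0,0,0,0,0,0.006,0],[0,0,0,0,0,0.009,0],[0,0,0,0,0,0.011,0],[0,0,0,0,0,0.011,0]],
  ],
)

```text
time: 8.25
ee_pos: [0.5885, 0.0174, 0.277]
eef_rot: [0.477, 0.879, -0.0, -0.0]
ft_force: [-0.1, 0.4, -1.2]
width: 0.0087
grip_force: 30.0
```

Request:
step_arm(
  deltas=[
    [[0,0,0,0,0,0.004,0],[0,0,0,0,0,0.008,0],[0,0,0,0,0,0.013,0],[0,0,0,0,0,0.018,0],[0,0,0,0,0,0.024,0],[0,0,0,0,0,0.03,0],[0,0,0,0,0,0.03,0]],
  ],
)

```text
time: 9.12
ee_pos: [0.5884, 0.0174, 0.2465]
eef_rot: [0.477, 0.879, -0.0, -0.0]
ft_force: [0.7, 0.4, -0.6]
width: 0.0083
grip_force: 30.0
```

```bash
python3 - <<'E'
from h import *
from bench import cams
plan()
im=cams.camera('side')['img'];np.save('side3.npy',im)
cv2.imwrite('pics/c6.png',cv2.resize(im[100:160,205:270,::-1],None,fx=9,fy=9,interpolation=cv2.INTER_CUBIC))
E
```

```text
t 9.125 p [0.5884 0.0174 0.2465] q [ 0.48  0.34 -0.73  1.53  0.23  1.37  0.31] F [ 0.7  0.4 -0.6] w 0.0083 g 30.0 yaw 123.0
```

View pics/c6.png

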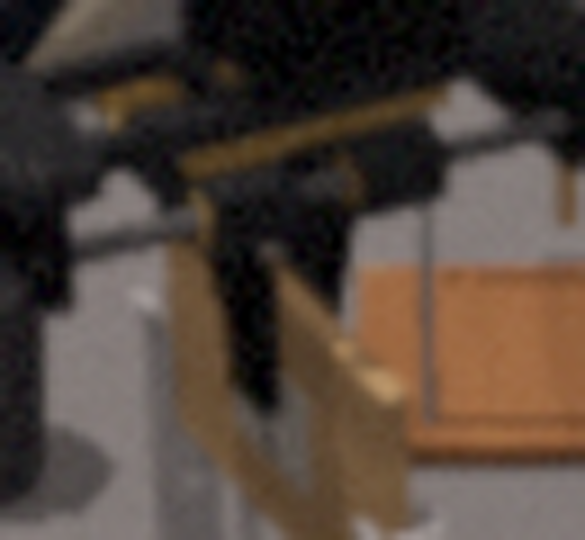

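The panel's near end enters the near post's mouth (about 390,530) and the far end overlaps the far post; there is no contact force. Continuing down to the floors.

Request:
step_arm(
  deltas=[
    [[0,0,0,0,0,0.005,0],[0,0,0,0,0,0.01,0],[0,0,0,0,0,0.015,0],[0,0,0,0,0,0.019,0],[0,0,0,0,0,0.022,0],[0,0,0,0,0,0.0235,0],[0,0,0,0,0,0.0245,0],[0,0,0,0,0,0.0255,0],[0,0,0,0,0,0.0255,0]],
  ],
)

```text
time: 10.3
ee_pos: [0.5886, 0.0174, 0.2223]
eef_rot: [0.477, 0.879, -0.0, 0.0]
ft_force: [-3.5, -0.9, 6.0]
width: 0.0087
grip_force: 30.0
```

Request:
step_arm(
  deltas=[
    [[0,0,0,0,0,0,30],[0,0,0,0,0,0,60],[0,0,0,0,0,0,60],[0,0,0,0,0,-0.02,60],[0,0,0,0,0,-0.06,60],[0,0,0,0,0,-0.11,60],[0,0,0,0,0,-0.16,100],[0,0,0,0,0,-0.18,100],[0,0,0,0,0,-0.18,100]],
  ],
)

```text
time: 11.42
ee_pos: [0.589, 0.0179, 0.4042]
eef_rot: [0.477, 0.879, 0.001, 0.002]
ft_force: [0.4, -0.8, -0.2]
width: 0.0748
grip_force: 0.0
```

```bash
cat >> h.py <<'E'
def lean(th,l): return R.from_euler('z',th,degrees=True)*R.from_euler('y',-l,degrees=True)*R.from_euler('x',180,degrees=True)
def tcp(g,th,l,ahead=.008,back=0.): return np.array(g)-(ahead+back)*lean(th,l).apply([0,0,1])
E
python3 - <<'E'
from h import *
from bench import cams
g=(.5255,-.3605,.122);q=lean(5.5,45)
plan(((.42,-.20,.42),lean(20,20)),(tcp(g,5.5,45,back=.10),q))
im=cams.camera('side')['img'];np.save('side4.npy',im);t=cams.camera('top')['img'];np.save('top4.npy',t)
a=cv2.resize(im[85:175,200:270,::-1],None,fx=6,fy=6,interpolation=cv2.INTER_CUBIC)
cv2.imwrite('pics/c7.png',a)
E
```

```text
t 11.425 p [0.589  0.0179 0.4042] q [ 0.45  0.3  -0.74  1.24  0.2   1.67  0.33] F [ 0.4 -0.8 -0.2] w 0.0748 g 0.0 yaw 123.02
[-0.309, 0.247, 1.778] [-0.0907, -0.2603, -0.0165]
[-0.795, 0.482, 1.929] [-0.2471, -0.3278, 0.2052]
```

View pics/c7.png

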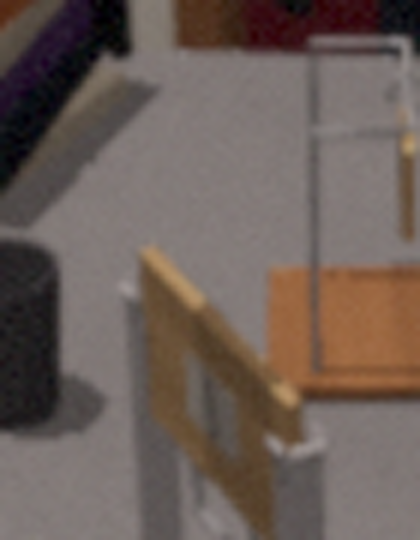

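Panel is home: its top edge stands level (150,250)-(290,395), evenly above both post tops. Now the tag.

Request:
step_arm(
  deltas=[
    [[-0.309,0.247,1.778,-0.091,-0.26,-0.016,100],[-0.309,0.247,1.778,-0.091,-0.26,-0.016,100],[-0.309,0.247,1.778,-0.091,-0.26,-0.016,100],[-0.309,0.247,1.778,-0.091,-0.26,-0.016,100],[-0.309,0.247,1.778,-0.091,-0.26,-0.016,100],[-0.309,0.247,1.778,-0.091,-0.26,-0.016,100],[-0.309,0.247,1.778,-0.091,-0.26,-0.016,100],[-0.309,0.247,1.778,-0.091,-0.26,-0.016,100],[-0.309,0.247,1.778,-0.091,-0.26,-0.016,100],[-0.309,0.247,1.778,-0.091,-0.26,-0.016,100],[-0.795,0.482,1.929,-0.247,-0.328,0.17,100],[-0.795,0.482,1.929,-0.247,-0.328,0.17,100],[-0.795,0.482,1.929,-0.247,-0.328,0.17,100],[-0.795,0.482,1.929,-0.247,-0.328,0.17,100],[-0.795,0.482,1.929,-0.247,-0.328,0.205,100],[-0.795,0.482,1.929,-0.247,-0.328,0.205,100],[-0.795,0.482,1.929,-0.247,-0.328,0.205,100],[-0.795,0.482,1.929,-0.247,-0.328,0.205,100],[-0.795,0.482,1.929,-0.247,-0.328,0.205,100]],
  ],
)

```text
time: 13.9
ee_pos: [0.4483, -0.3686, 0.1981]
eef_rot: [0.923, 0.045, 0.381, -0.017]
ft_force: [-0.2, -0.5, 0.4]
width: 0.0867
grip_force: 0.0
```

```bash
python3 - <<'E'
from h import *
from bench import cams
T=lambda X,Y:cr(X-520,Y-320,375,175)
g=(.5255,-.3605,.122);q=lean(5.5,45)
plan((tcp(g,5.5,45,back=.10),q),(tcp(g,5.5,45),q))
im=cams.camera('side')['img'].astype(float)
s=im[100:130,255:285]; m=(s[...,0]-s[...,2]>25)
ys,xs=np.nonzero(m);print('tag px side',[(y+100,xs[ys==y].min()+255,xs[ys==y].max()+255) for y in np.unique(ys)])
for P in((.5255,-.3605,.142),(.5255,-.3605,.082),(.5263,-.361,.17)):print(proj('side',P))
b=np.load('top4.npy').astype(float)[175:245,375:445]
m=((b[...,0]-b[...,2]>50)&(b[...,1]>95)).astype(np.uint8)
for c in cv2.findContours(m,0,2)[0]:
    if cv2.contourArea(c)>3: print(cv2.minAreaRect(c+[375,175]),cv2.contourArea(c))
print(proj('top',np.array([(.5255,-.3605,.142)])))
E
```

```text
t 13.9 p [ 0.4483 -0.3686  0.1981] q [ 1.13  0.09 -0.17  2.07 -0.98  0.81  0.13] F [-0.2 -0.5  0.4] w 0.0867 g 0.0 yaw 5.63
[0.002, 0.003, 0.002] [0.001, -0.0006, 0.0007]
[0.002, 0.003, 0.002] [0.0013, -0.0008, 0.1007]
tag px side [(np.int64(103), np.int64(267), np.int64(267)), (np.int64(104), np.int64(266), np.int64(267)), (np.int64(105), np.int64(267), np.int64(267)), (np.int64(107), np.int64(267), np.int64(268)), (np.int64(108), np.int64(266), np.int64(269)), (np.int64(109), np.int64(267), np.int64(269)), (np.int64(110), np.int64(267), np.int64(269)), (np.int64(111), np.int64(267), np.int64(268)), (np.int64(112), np.int64(267), np.int64(268)), (np.int64(113), np.int64(267), np.int64(268)), (np.int64(114), np.int64(267), np.int64(268)), (np.int64(115), np.int64(267), np.int64(268)), (np.int64(116), np.int64(267), np.int64(268)), (np.int64(117), np.int64(267), np.int64(268)), (np.int64(118), np.int64(267), np.int64(268)), (np.int64(119), np.int64(267), np.int64(268)), (np.int64(120), np.int64(267), np.int64(268)), (np.int64(121), np.int64(267), np.int64(268)), (np.int64(122), np.int64(267), np.int64(268)), (np.int64(123), np.int64(267), np.int64(268)), (np.int64(124), np.int64(267), np.int64(268)), (np.int64(129), np.int64(255), np.int64(271))]
[267.913435   106.28153732]
[267.75333861 121.49790869]
[267.76765889  98.8564094 ]
((414.0, 202.5), (1.0, 8.0), 90.0) 5.0
((408.0, 196.0), (2.0, 4.0), 90.0) 4.0
((383.0, 201.5), (13.0, 2.0), 90.0) 16.5
((394.5, 200.5), (13.0, 15.0), 90.0) 147.5
((412.3513488769531, 186.1081085205078), (6.904757499694824, 19.070283889770508), 80.53767395019531) 11.5
((387.5, 185.0), (2.0, 13.0), 90.0) 11.5
[[418.27439032 201.99829593]]
```

Request:
step_arm(
  deltas=[
    [[0,0.002,0.002,0.001,-0.001,0.03,100],[0,0.002,0.002,0.001,-0.001,0.06,100],[0,0.002,0.002,0.001,-0.001,0.085,100],[0,0.002,0.002,0.001,-0.001,0.1,100],[0,0.002,0.002,0.001,-0.001,0.1005,100],[0,0.002,0.002,0.001,-0.001,0.1005,30],[0,0.002,0.002,0.001,-0.001,0.1005,30],[0,0.002,0.002,0.001,-0.001,0.1005,30],[0,0.002,0.002,0.001,-0.001,0.1005,30],[0,0.002,0.002,0.001,-0.001,0.1005,30],[0,0.002,0.002,0.001,-0.001,0.1005,30]],
  ],
  squeeze=25,
)

```text
time: 15.32
ee_pos: [0.5192, -0.3607, 0.1262]
eef_rot: [0.923, 0.043, 0.382, -0.018]
ft_force: [0.7, -0.0, 1.0]
width: 0.0564
grip_force: 24.8
```

```bash
python3 - <<'E'
from h import *
from bench import cams
q=lean(5.5,45);from bench import readout
p=readout.read_state()['ee_pos'];x=np.array([np.cos(.096),np.sin(.096),0])
plan((p+[0,0,.02],q),(p+[0,0,.02]-x*.06,q),(p+[0,0,.12]-x*.1,q))
E
```

```text
t 15.325 p [ 0.5192 -0.3607  0.1262] q [ 1.05  0.27 -0.24  2.04 -1.1   0.61  0.22] F [ 0.7 -0.   1. ] w 0.0564 g 24.8 yaw 5.34
[0.001, 0.001, -0.002] [0.0141, -0.0, -0.0142]
[0.001, 0.001, -0.002] [-0.0284, 0.0001, -0.0565]
[0.001, 0.001, -0.002] [0.0139, 0.0001, -0.1556]
```

Request:
step_arm(
  deltas=[
    [[0,0,0,0.004,0,-0.004,30],[0,0,0,0.009,0,-0.009,30],[0,0,0,0.0141,0,-0.0142,30],[0,0,0,0.0141,0,-0.0142,30],[0,0,0,0.004,0,-0.0243,30],[0,0,0,-0.0065,0,-0.0348,30],[0,0,0,-0.0175,0,-0.0458,30],[0,0,0,-0.0284,0,-0.0565,30],[0,0,0,-0.0284,0,-0.0565,30],[0,0,0,0,0,-0.1,30],[0,0,0,0.014,0,-0.1556,30],[0,0,0,0.014,0,-0.1556,30],[0,0,0,0.014,0,-0.1556,30]],
  ],
)

```text
time: 16.95
ee_pos: [0.42, -0.3697, 0.2459]
eef_rot: [0.923, 0.044, 0.381, -0.019]
ft_force: [-0.6, -0.2, -1.5]
width: 0.056
grip_force: 24.8
```

```bash
python3 - <<'E'
from h import *
q=lean(33,45);X=np.array([np.cos(np.radians(33)),np.sin(np.radians(33)),0])
t=np.array([.5827,.0136,.0942])-.002*X
plan((t-X*.09+[0,0,.15],q),(t-X*.09,q),(t,q))
k=((405+.5)*.64-.5,(360+.5)*.64-.5);print('stamp',onz('top',*k,.06))
from bench import cams
im=cams.camera('side')['img'].astype(float);np.save('side5.npy',im)
E
```

```text
t 16.95 p [ 0.42   -0.3697  0.2459] q [ 1.16  0.   -0.14  2.05 -0.92  0.92  0.06] F [-0.6 -0.2 -1.5] w 0.056 g 24.8 yaw 5.38
[0.339, 0.001, -0.341] [0.0812, -0.3236, 0.0839]
[0.339, 0.001, -0.341] [-0.0247, -0.3234, 0.1901]
[0.339, 0.001, -0.341] [0.0318, -0.3651, 0.2465]
stamp [0.40545982 0.1015593  0.06      ]
```

Request:
step_arm(
  deltas=[
    [[0.06,0,-0.06,0.015,-0.06,0.015,30],[0.12,0,-0.12,0.03,-0.115,0.03,30],[0.18,0,-0.18,0.045,-0.17,0.045,30],[0.24,0,-0.24,0.06,-0.23,0.06,30],[0.3,0,-0.3,0.07,-0.28,0.075,30],[0.339,0.001,-0.341,0.081,-0.323,0.084,30],[0.339,0.001,-0.341,0.081,-0.323,0.084,30],[0.339,0.001,-0.341,0.081,-0.323,0.084,30],[0.339,0.001,-0.341,0.081,-0.323,0.084,30],[0.339,0.001,-0.341,0.081,-0.323,0.084,30]],
  ],
)

```text
time: 18.25
ee_pos: [0.5053, -0.0383, 0.244]
eef_rot: [0.886, 0.261, 0.367, -0.109]
ft_force: [0.8, -0.2, -0.8]
width: 0.0563
grip_force: 24.8
```

```bash
cat > t.py <<'E'
from h import *
q=lean(33,45);X=np.array([np.cos(np.radians(33)),np.sin(np.radians(33)),0])
t=np.array([.5827,.0136,.0942])-.002*X
plan((t-X*.09,q),(t-X*.04,q),(t,q))
E
python3 t.py
```

```text
t 18.25 p [ 0.5053 -0.0383  0.244 ] q [ 0.88 -0.19 -0.46  2.22 -1.01  0.87  0.  ] F [ 0.8 -0.2 -0.8] w 0.0563 g 24.8 yaw 32.83
[0.001, 0.0, -0.002] [-0.1051, -0.0013, 0.1068]
[0.001, 0.0, -0.002] [-0.0697, -0.0014, 0.1421]
[0.001, 0.0, -0.002] [-0.0414, -0.0015, 0.1704]
```

Request:
step_arm(
  deltas=[
    [[0.001,0,-0.002,0,-0.001,0.04,30],[0.001,0,-0.002,-0.03,-0.001,0.07,30],[0.001,0,-0.002,-0.05,-0.0014,0.1,30],[0.001,0,-0.002,-0.07,-0.0014,0.13,30],[0.001,0,-0.002,-0.0767,-0.0014,0.1351,30],[0.001,0,-0.002,-0.0767,-0.0014,0.1351,30],[0.001,0,-0.002,-0.0767,-0.0014,0.1351,30]],
  ],
)

```text
time: 19.12
ee_pos: [0.5396, -0.0147, 0.095]
eef_rot: [0.886, 0.263, 0.367, -0.108]
ft_force: [-0.2, -0.0, -0.0]
width: 0.056
grip_force: 24.8
```

```bash
python3 t.py; python3 - <<'E'
from h import *
from bench import cams
im=sum(cams.camera('side')['img'].astype(float) for _ in range(4))/4
np.save('side6.npy',im)
a=cv2.resize(im[110:200,215:295,::-1].astype(np.uint8),None,fx=6,fy=6,interpolation=cv2.INTER_CUBIC)
cv2.imwrite('pics/c8.png',a)
E
```

```text
t 19.125 p [ 0.5396 -0.0147  0.095 ] q [ 0.96  0.18 -0.71  2.29 -1.26  0.48  0.39] F [-0.2 -0.  -0. ] w 0.056 g 24.8 yaw 33.06
[0.001, -0.0, 0.001] [-0.0292, -0.0003, -0.0281]
[0.001, -0.0, 0.001] [0.0062, -0.0003, 0.0073]
[0.001, -0.0, 0.001] [0.0345, -0.0003, 0.0356]
```

View pics/c8.png

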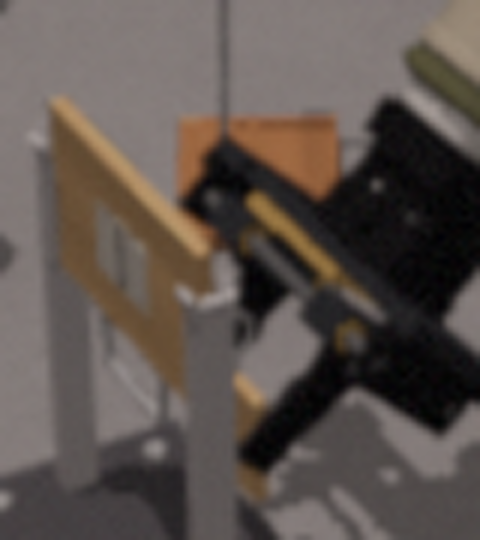

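Request:
step_arm(
  deltas=[
    [[0,0,0,0.006,0,0.006,30],[0,0,0,0.0125,0,0.013,30],[0,0,0,0.0125,0,0.013,30]],
  ],
)

```text
time: 19.7
ee_pos: [0.555, -0.0031, 0.0943]
eef_rot: [0.885, 0.264, 0.367, -0.109]
ft_force: [0.3, -0.3, -0.1]
width: 0.0562
grip_force: 24.8
```

```bash
python3 t.py
```

```text
t 19.7 p [ 0.555  -0.0031  0.0943] q [ 0.92  0.21 -0.72  2.26 -1.25  0.44  0.36] F [ 0.3 -0.3 -0.1] w 0.0562 g 24.8 yaw 33.17
[-0.002, -0.0, 0.002] [-0.0422, 0.0009, -0.0422]
[-0.002, -0.0, 0.002] [-0.0069, 0.0011, -0.0068]
[-0.002, -0.0, 0.002] [0.0214, 0.0012, 0.0215]
```

Request:
step_arm(
  deltas=[
    [[-0.002,0,0.002,0.004,0.0012,0.006,30],[-0.002,0,0.002,0.008,0.0012,0.01,30],[-0.002,0,0.002,0.012,0.0012,0.014,30],[-0.002,0,0.002,0.0165,0.0012,0.0185,30],[-0.002,0,0.002,0.0204,0.0012,0.0226,30],[-0.002,0,0.002,0.0204,0.0012,0.0226,30]],
  ],
)

```text
time: 20.45
ee_pos: [0.5807, 0.0119, 0.0926]
eef_rot: [0.886, 0.262, 0.367, -0.108]
ft_force: [0.1, -0.6, 0.5]
width: 0.0559
grip_force: 24.8
```

```bash
python3 t.py
```

```text
t 20.45 p [0.5807 0.0119 0.0926] q [ 0.87  0.26 -0.73  2.22 -1.23  0.38  0.31] F [ 0.1 -0.6  0.5] w 0.0559 g 24.8 yaw 32.97
[0.001, 0.0, -0.0] [-0.0621, -0.0002, -0.0644]
[0.001, 0.0, -0.0] [-0.0267, -0.0003, -0.0291]
[0.001, 0.0, -0.0] [0.0015, -0.0003, -0.0008]
```

Request:
step_arm(
  deltas=[
    [[0,0,0,-0.003,0,0.004,30],[0,0,0,-0.006,0,0.007,30],[0,0,0,-0.009,0,0.01,30],[0,0,0,-0.0115,0,0.0127,30],[0,0,0,-0.0128,0,0.014,30],[0,0,0,-0.0128,0,0.014,30]],
  ],
)

```text
time: 21.2
ee_pos: [0.5822, 0.0123, 0.0746]
eef_rot: [0.886, 0.262, 0.368, -0.108]
ft_force: [-0.4, -0.4, 6.9]
width: 0.0561
grip_force: 24.9
```

Request:
step_arm(
  deltas=[
    [[0,0,0,0.0003,0,-0.0003,68],[0,0,0,0.0003,0,-0.0003,74],[0,0,0,0.0003,0,-0.0003,82],[0,0,0,0.0003,0,-0.0003,90],[0,0,0,0.0003,0,-0.0003,97],[0,0,0,0.0003,0,-0.0003,97],[0,0,0,0.0003,0,-0.0003,97]],
  ],
)

```text
time: 22.08
ee_pos: [0.5812, 0.0119, 0.074]
eef_rot: [0.886, 0.262, 0.367, -0.108]
ft_force: [-1.2, -0.0, -1.0]
width: 0.084
grip_force: 0.0
```

```bash
python3 - <<'E'
from h import *
from bench import readout
s=readout.read_state();p=s['ee_pos'];q=R.from_quat(s['eef_rot'])
plan()
from bench import cams
X=np.array([np.cos(np.radians(33)),np.sin(np.radians(33)),0]);Y=np.array([-X[1],X[0],0]);c=np.array([.5886,.0174,.06])
im=cams.camera('side')['img'].astype(int);np.save('side7.npy',im)
# tag plate corners predicted, and tan mask in region below loop, between posts
for sy in(-1,1):
    for sz in(-1,1): print(proj('side',c+Y*sy*.028+np.array([0,0,sz*.03])).round(1))
s_=im[145:185,222:262];m=(s_[...,0]-s_[...,2]>22)
for r_ in m: print(''.join('#' if v else '.' for v in r_))
E
```

```text
t 22.075 p [0.5812 0.0119 0.074 ] q [ 0.94  0.34 -0.81  2.22 -1.24  0.31  0.37] F [-1.2 -0.  -1. ] w 0.084 g 0.0 yaw 32.94
[234.6 193.6]
[233.9 177.6]
[243. 204.]
[242.5 187.8]
...#######.#############################
...######...############################
...#######...##########################.
...######.....########################..
...#######....########################..
...#######......####################....
...#######......#############.####......
...#######.......############...........
...#######.......############...........
...#######.......############...........
....#######......############...........
.....#######.....############...........
......#######....############...........
.......#######...######.#####...........
........#######..######..##.............
.........#######.######.................
.........###############................
..........##############................
...........#############................
............############........#.......
.............###########........###.....
..............##########........####....
...............#########.........####...
...............#########...........##...
................########............##..
.................#######................
..................######................
...................#####................
....................####................
.....................###................
......................##................
........................................
...........##...........................
..........#####.....................###.
..........#####.....................##..
..........######........................
..........######........................
..........########......................
..........#########.....................
..........#########.....................
```

Request:
step_arm(
  deltas=[
    [[0,0,0,0,0,-0.006,97],[0,0,0,0,0,-0.016,97],[0,0,0,0,0,-0.03,97],[0,0,0,0,0,-0.05,97],[0,0,0,0,0,-0.08,97],[0,0,0,0,0,-0.12,97],[0,0,0,0,0,-0.16,97],[0,0,0,0.03,0,-0.2,97],[0,0,0,0.03,0,-0.2,97],[0,0,0,0.03,0,-0.2,97],[0,0,0,0.03,0,-0.2,97],[0,0,0,0.03,0,-0.2,97],[0,0,0,0.03,0,-0.2,97],[0,0,0,0.03,0,-0.2,97]],
  ],
)

```text
time: 23.88
ee_pos: [0.4803, -0.0531, 0.2364]
eef_rot: [0.886, 0.262, 0.367, -0.108]
ft_force: [-0.2, 1.0, -0.7]
width: 0.0844
grip_force: 0.0
```

```bash
python3 - <<'E'
from h import *
from bench import cams
plan()
im=cams.camera('side')['img'].astype(int)
for k in range(10): j=cams.camera('side')['img'].astype(int)
print('diff',np.abs(j-im)[140:215,222:262].mean(),np.abs(j-im)[0:60,300:340].mean())
s_=j[140:212,222:262];m=(s_[...,0]-s_[...,2]>22)
for r_ in m[30:]: print(''.join('#' if v else '.' for v in r_))
for w in(.0045,-.0045):
  a=np.radians(33)
  X=np.array([np.cos(a),np.sin(a),0]);Y=np.array([-X[1],X[0],0]);c=np.array([.5886,.0174,.06])
  print(proj('side',[c+X*w+Y*s*.028+np.array([0,0,t*.03]) for s in(-1,1) for t in(-1,1)]).round(1).tolist())
E
```

```text
t 23.875 p [ 0.4803 -0.0531  0.2364] q [ 1.16 -0.23 -0.65  2.25 -1.07  0.97  0.11] F [-0.2  1.  -0.7] w 0.0844 g 0.0 yaw 32.91
diff 2.1064444444444446 3.2393055555555557
..................######................
...................#####................
...................#####................
....................####................
.....................###................
......................##................
.......................#................
..........##............................
..........####..........................
..........#####.........................
..........######........................
..........######........................
..........########......................
..........#########.....................
..........##########....................
..........###########...................
..........############..................
..........############..................
..........############..................
..........############..................
..........############..................
..........############..................
..........############......
[... 221 characters left out ...]
..........########...................
..............#######...................
...............######...................
................#####...................
.................####...................
..................###...................
........................................
........................................
........................................
........................................
........................................
........................................
........................................
........................................
[[233.3, 194.0], [232.5, 178.1], [241.6, 204.4], [241.1, 188.3]]
[[235.9, 193.1], [235.2, 177.2], [244.4, 203.5], [243.9, 187.4]]
```

```bash
python3 -c "
from bench import r
print(r.close_job())"
```

```text
the job is handed in; nothing more can be done
None
```

The job is handed in: the topic panel is fully home in the grooves, and the tag hangs freely and still from its wire loop, with the gripper clear at about 24 s. The close call returned no verdict.

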